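# Let the bearing balls down into the tray

## Task

Push the sliding tray of the ball feeder fully home under the chute's mouth, then press down the pad of the rocking lever so that the gate lifts and both steel balls roll into the tray, and let the lever come back up so that the gate is shut again. Only push and press: do not touch or lift the balls, and leave the tools and cans round the feeder where they are.

Things in the scene. Friction and masses are not known exactly. Their poses are not given: they have to be found in the camera images.
- ball_feeder: ball feeder fixed to the table: T-shaped plywood board 12 mm thick with an open aluminium chute, a rocking lever and a sliding tray. Origin: on the table below the chute's mouth; x along the chute away from its mouth, y along the lever towards its pad, z up. Chute: x 0 to 125 mm, 35 wide, floor 62 mm high at the mouth, top 110. Lever: along y -23 to 196, 110 high; pivot stand at y = 90, 118 high
- tray (a joint): slide of the tray along feeder +y, m: 0 = farthest out, 0.090 = fully home against its end stop, pocket below the chute's mouth. Starts at 0.020 to 0.055; slides at about 1.5 N and stays where left. The tray is 131 mm long (y), 86 wide, its top 51 mm above the table: an open square steel pocket (86 mm, 3 mm walls, 35 deep), and on its -y side a solid wooden end block 45 mm long
- tray_floor (a point): centre of the floor of the tray's pocket, 15.5 mm above the table; it moves with the tray, axes as the feeder's. The pocket reaches 40 mm to each side of it; home, it lies at feeder x = -55 mm, y = 0
- push_face (a point): middle of the flat outer (-y) end face of the tray's wooden end block, 31.5 mm above the table; it moves with the tray. The face is 86 mm wide and 38 mm high; pushing it towards feeder +y slides the tray home. Home, it lies at feeder x = -55 mm, y = -88 mm; when farthest out at y = -178 mm
- rocker (a joint): angle of the rocking lever on its pin, rad. 0 = at rest, gate shut; 0.42 = pad fully down (pad 35 mm lower), gate fully lifted. A spring returns it to 0 when let go; the pad needs about 3 N to start and 7 N at the bottom
- lever_pad (a point): middle of the top face of the lever's pressing pad, a ribbed square steel plate 42 x 42 mm at the free (+y) end of the lever; at rest 114 mm above the table, at feeder x = -4.5 mm, y = 175 mm; it moves with the lever, which turns about a pin along feeder x, 85 mm from the pad. Below it stands only a rubber-capped stop post 68 mm high
- gate_edge (a point): middle of the lower edge of the gate, a steel blade 38 mm wide at the other end of the lever that hangs across the chute's mouth; at rest 68 mm above the table. The balls can pass once it is about 25 mm higher
- ball_0_center (a point): centre of the front steel ball, 24 mm across, waiting in the chute behind the gate
- ball_0: the same steel ball; its origin lies on its surface and turns with it, so use the centre point
- ball_1_center (a point): centre of the rear steel ball, 24 mm across, waiting in the chute behind the gate
- ball_1: the same steel ball; its origin lies on its surface and turns with it, so use the centre point
- pliers: pliers with red grips, 170 mm long, 14 mm high, lying loose in front of the feeder; not part of the work. Origin at the middle of its underside
- screwdriver: screwdriver with an amber handle, 200 mm long, 30 mm high, lying loose in front of the feeder; not part of the work. Origin at the middle of its underside
- tin: open round grey tin, 60 mm across, 45 mm high, standing loose behind the lever; not part of the work. Origin at the middle of its underside
- oil: red oil can with a spout, 70 mm across, 150 mm high, standing loose behind the tray's side; not part of the work. Origin at the middle of its underside
- tape: yellow tape measure, 66 x 76 x 34 mm, loose behind the pressing pad; not part of the work. Origin at the middle of its underside
- spanner_small: bright spanner, 170 mm long, 6 mm thick, lying loose beside the chute; not part of the work. Origin at the middle of its underside
Mind the look-alikes: they are no part of the job. Leave any green or purple look-alike of the ball_1 alone.

How it is judged:
By the outcome, as a careful person would: the job done as asked, in the order asked, and still so for the second after the job is handed in, with the robot touching nothing.
It also fails if it takes over 38 s, if anything falls off the work surface, if the arm or the gripper's body presses on something with over 40 N, if the wrist force passes 120 N, or if a joint passes its speed limit or range.

## Robot

A 6-joint arm with a two-finger parallel gripper is mounted at the origin on a cart in front of the work surface, level with it; the furniture and walls round the work are solid. World frame = base frame: x ahead of the robot, y to its left, z up, the work surface at z = 0. Lengths are in m, angles in rad, forces in N, time in s.
With the tool pointing down it reaches from about 0.35 to 0.775 m from the base axis. Payload 5.5 kg.
Tool frame: the origin (TCP) lies between the finger pads; the fingertips stand 8 mm ahead of it and the grasp point (between the pads) lies 11 mm behind it; z points along the fingers, y is the line along which they close (so a half turn about z gives the same grasp; the last joint's range is limited). The gripper opens to 85 mm and grips with 20 to 120 N. Pads are 22 mm wide; open, the fingers measure 114 mm over their backs; the gripper's body (76 mm by 85 mm) begins 54 mm behind the grasp point. The pads swing forward as they close: fully open they stand 13 mm farther back than shut.
Start: joints at [-1.312, 0.313, 0.046, 1.304, 0, 1.431], TCP at [0.223, -0.53, 0.239] pointing down, gripper open.
Joint ranges: [-2.76, 2.76], [-0.86, 1.69], [-1.03, 1.26], [-2.2, 2.34], [-1.47, 1.5], [-3.14, 3.14]. Speed limits (rad/s): [2.57, 2.57, 3.14, 3.14, 3.14, 3.14].

## Interface

Orientations are given as a unit quaternion [w, x, y, z].
In Python, from workcell import status, vision, job gives the robot as it stands. The module is installed in compiled form; this text tells all that it offers.
- The arm moves only by the tool apply_moves, never from a script. Its argument "moves" is one flat list of numbers, 6 for each row, row after row: the shift along the world's x, y, z in units of 25 mm (1.0 is 25 mm), then the turn, a rotation vector about the world's x, y, z in rad. In form: [x, y, z, rx, ry, rz, x, y, z, rx, ry, rz, ...]. A call has 1 to 20 rows; each row is the pose to reach, as a shift and turn from the pose commanded when the call began; what a row does not reach only later rows make up. A row lasts 1/12 s, in which the tool goes at most 41.7 mm and 7.16 degrees, less where a joint would pass 70% of its speed; a pose out of reach is approached as far as the arm can. A call with a gripper value outside its range is refused whole. "claw" is the opening in per cent of the stroke, from 0 (shut) to 100 (fully open), set as the call begins (left out, the last holds). The fingers move at their own pace and stop on an object; "newtons" is the grip in N (left out, the last holds). Time passes only in rows, so rows that repeat a pose let the fingers close. It gives the time, the measured TCP pose, the force, the opening and the grip force at its end, in the units of the state.
- status.get_state(): the state, without advancing time (a new reading comes with each control period).
- vision.read_camera(name): name is "scene" or "top" or "wrist"; returns a dict with "image" (384x512x3 uint8, blue, green, red), "camera_matrix" (3x3 intrinsics, pixels), "camera_from_world" (4x4, takes a point from world to camera coordinates). Camera axes: x right, y down, z forward; pixel columns grow to the right and rows downward; lengths in m; the calibration is good to about 2 mm. The wrist camera is an equidistant fisheye: a pixel r from the principal point sees the ray r / f radians off the axis. A picture is of the moment at which its call begins. There is no depth.
- job.hand_in(): hands the job in; it is judged then, once.
The state is a dict: "clock": time; "joint_pos": joint angles; "qvel": joint speeds; "tau": joint torques, N m; "tcp_pos": TCP position; "orientation": TCP orientation; "wrist_force": force on the tool from outside, world axes, zero at the start; "ft_torque": the same for the moment, N m; "finger_gap": finger opening in m; "grip_force": force on a finger pad.
Only numpy, scipy, OpenCV 4.12 (cv2) and the standard library are available. Lean on these libraries where they do the work, as an engineer would, in place of code of your own. Each camera call takes 0.05 s, during which the arm holds its last target. There are 200 camera calls.

## Working session

There is one attempt and no reset: what is moved stays moved. The work goes in short steps, Python scripts to look and compute and a tool call to move; the robot and the scene stay as the last step left them, time stands still between calls to the robot, and variables do not carry over. Pictures are saved under pics/ and viewed, at most 10 in all, crops included, and the job is handed in when it is done.

Besides the shell and the picture viewer there is one more tool, called after "Request:" as name(argument=value, ...), one argument or row to a line, values as JSON. apply_moves: Moves the arm, as the interface text tells. Its arguments: {"type":"object","properties":{"moves":{"type":"array","items":{"type":"number"}},"claw":{"type":"number"},"newtons":{"type":"number"}},"required":["moves"]}

```bash
mkdir -p pics; cat > h.py <<'E'
import numpy as np, cv2, pickle
from workcell import status, vision, job
def grab(n,tag):
    c=vision.read_camera(n); cv2.imwrite(f'pics/{tag}.png',c['image']); pickle.dump(c,open(f'{tag}.pkl','wb')); return c
def load(tag): return pickle.load(open(f'{tag}.pkl','rb'))
def ray(c,u,v):
    K=c['camera_matrix'];T=c['camera_from_world'];R=T[:3,:3]
    d=R.T@np.linalg.solve(K,[u,v,1.]); return -R.T@T[:3,3], d
def onz(c,u,v,z):
    o,d=ray(c,u,v); return o+d*(z-o[2])/d[2]
def proj(c,p):
    K=c['camera_matrix'];T=c['camera_from_world']
    q=K@(T[:3,:3]@np.asarray(p,float)+T[:3,3]); return q[:2]/q[2]
E
python3 - <<'E'
from h import *
a=grab('scene','s0');b=grab('top','t0')
cv2.imwrite('pics/t0b.png',cv2.resize(b['image'],(800,600),interpolation=cv2.INTER_CUBIC))
cv2.imwrite('pics/s0b.png',cv2.resize(a['image'],(800,600),interpolation=cv2.INTER_CUBIC))
s=status.get_state();print(s['clock'],s['tcp_pos'],s['orientation'])
E
```

```text
0.1 [ 0.22315044 -0.52944044  0.23848162] [-8.31836355e-04  9.80189227e-01  1.98061570e-01 -4.23889423e-05]
```

View pics/t0b.png

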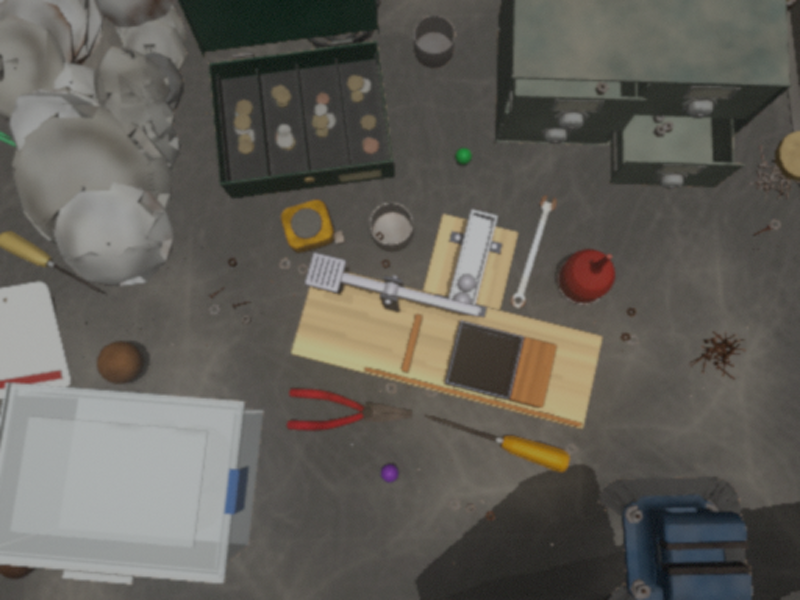

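View pics/s0b.png

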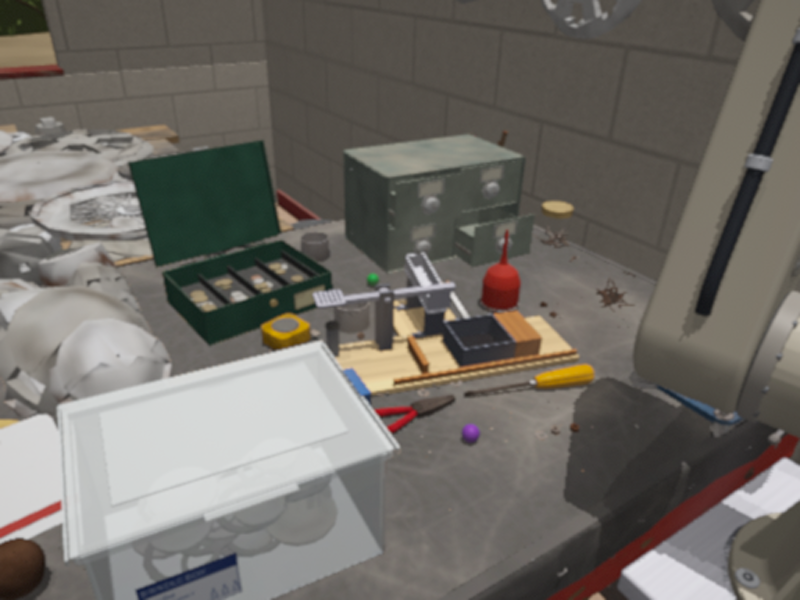

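The top view has image up = feeder +x and left = feeder +y. These are the parts that matter, in enlarged-picture pixels:
- The orange end block is at (535,370) and the pocket at (485,360).
- The ribbed pad is at (326,272), with the gate end at (480,308).
- The two steel balls are in the chute at (466,283) and (463,297).
- The green ball at (463,156) and purple ball at (390,473) are look-alikes lying off the feeder, so I leave them alone.

Next I measure the block and the pad.

```bash
cat > m.py <<'E'
from h import *
def block(c):
    hsv=cv2.cvtColor(c['image'],cv2.COLOR_BGR2HSV)
    m=cv2.inRange(hsv,(5,110,90),(16,255,255)); m[:, :310]=0; m[:205]=0;m[270:]=0
    cs=cv2.findContours(cv2.morphologyEx(m,cv2.MORPH_OPEN,np.ones((5,5))),0,2)[0]
    k=max(cs,key=cv2.contourArea); r=cv2.minAreaRect(k); return cv2.boxPoints(r),r
E
python3 - <<'E'
from m import *
c=load('t0'); b,r=block(c); print('block',r)
P=np.array([onz(c,*p,.051) for p in b]);print(P.round(4))
print([round(np.linalg.norm(P[i]-P[i-1]),4) for i in range(4)])
k=1.5625
pad=np.array([onz(c,(u+.5)/k-.5,(v+.5)/k-.5,.114) for u,v in [(317,253),(346,262),(337,292),(307,284)]])
print('pad',pad.round(4),pad.mean(0).round(4),[round(np.linalg.norm(pad[i]-pad[i-1]),4) for i in range(4)])
s=load('s0')
im=s['image'];print('scene proj pad*k',proj(s,pad.mean(0))*k,'block',[(proj(s,p)*k).round() for p in P])
im=cv2.resize(c['image'][150:280,180:400],None,fx=3.6,fy=3.6,interpolation=cv2.INTER_CUBIC)
for p in b: cv2.circle(im,tuple(int(x) for x in (p-[180,150])*3.6),3,(255,0,0),-1)
cv2.imwrite('pics/crop.png',im)
E
```

```text
block ((341.13946533203125, 237.91415405273438), (21.633358001708984, 41.5527229309082), 13.392498016357422)
[[ 0.4788  0.0092  0.051 ]
 [ 0.5604 -0.0148  0.051 ]
 [ 0.5488 -0.0572  0.051 ]
 [ 0.4676 -0.0326  0.051 ]]
[np.float64(0.0434), np.float64(0.085), np.float64(0.044), np.float64(0.0848)]
pad [[0.667  0.2487 0.114 ]
 [0.6542 0.2124 0.114 ]
 [0.6165 0.2241 0.114 ]
 [0.6278 0.2615 0.114 ]] [0.6414 0.2367 0.114 ] [np.float64(0.0412), np.float64(0.0385), np.float64(0.0395), np.float64(0.039)]
scene proj pad*k [331.95676782 295.87022314] block [array([518., 340.]), array([494., 312.]), array([518., 309.]), array([543., 336.])]
```

View pics/crop.png

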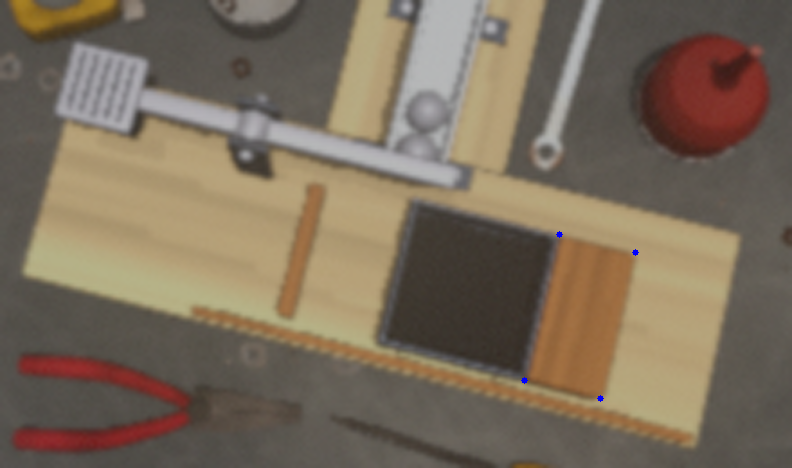

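Distances check out: the pad sides are about 40 mm and the block is 85 x 43.5 mm. The fit gives a feeder yaw of -16°, the push face at (0.508, -0.045) and the tray slide at 0.046, so it has 44 mm to go. I close the fingers and move to the outer side of the push face.

Request:
apply_moves(
  moves=[10.76,17.08,0,0,0,0.893,10.76,17.08,0,0,0,0.893,10.76,17.08,0,0,0,0.893,10.76,17.08,0,0,0,0.893,10.76,17.08,0,0,0,0.893,10.76,17.08,0,0,0,0.893,10.76,17.08,0,0,0,0.893,10.76,17.08,0,0,0,0.893,10.76,17.08,0,0,0,0.893,10.76,17.08,0,0,0,0.893,10.76,17.08,0,0,0,0.893,10.76,17.08,0,0,0,0.893,10.76,17.08,0,0,0,0.893,10.76,17.08,0,0,0,0.893,10.76,17.08,0,0,0,0.893,10.76,17.08,0,0,0,0.893,10.76,17.08,-3,0,0,0.893,10.76,17.08,-4,0,0,0.893],
  claw=0,
  newtons=40,
)

```text
clock: 1.6
tcp_pos: [0.4941, -0.1056, 0.1576]
orientation: [0.003, 0.799, 0.601, 0.002]
wrist_force: [0.1, 0.1, 0.2]
finger_gap: 0.0002
grip_force: 0.0
```

Request:
apply_moves(
  moves=[0,0,-1.5,0,0,0,0,0,-3,0,0,0,0,0,-4.2,0,0,0,0,0,-4.2,0,0,0,0.11,0.384,-4.2,0,0,0,0.22,0.769,-4.2,0,0,0,0.33,1.153,-4.2,0,0,0,0.44,1.538,-4.2,0,0,0,0.55,1.922,-4.2,0,0,0,0.66,2.306,-4.2,0,0,0,0.77,2.69,-4.2,0,0,0,0.88,3.075,-4.2,0,0,0,0.88,3.075,-4.2,0,0,0],
)

```text
clock: 2.68
tcp_pos: [0.5148, -0.0239, 0.0511]
orientation: [-0.0, 0.798, 0.603, 0.001]
wrist_force: [-0.2, 0.8, -0.0]
finger_gap: 0.0002
grip_force: 0.0
```

```bash
python3 - <<'E'
from h import *
c=grab('top','t1');grab('scene','s1');print(status.get_state()['wrist_force'])
cv2.imwrite('pics/c1.png',cv2.resize(c['image'][140:300,180:400],(800,582),interpolation=cv2.INTER_CUBIC))
E
```

```text
[-1.08666359  1.00853679  0.02587645]
```

View pics/c1.png

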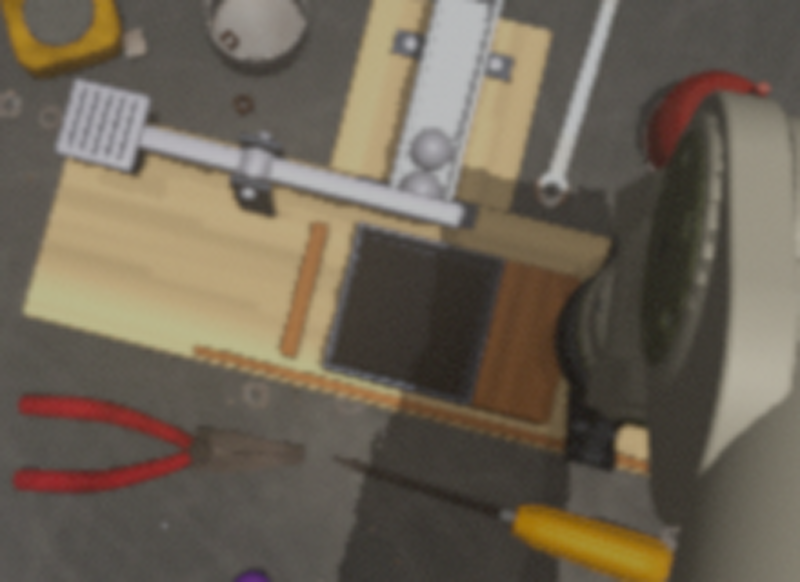

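The tray has moved about 30 mm and is still about 11 mm short of its stop strip. My fingertip is a bit high on the face, so I back off, drop 17 mm and push the rest gently.

Request:
apply_moves(
  moves=[-0.06,-0.2,0,0,0,0,-0.06,-0.2,-0.3,0,0,0,-0.06,-0.2,-0.7,0,0,0,-0.06,-0.2,-0.7,0,0,0,0,0,-0.7,0,0,0,0.044,0.154,-0.7,0,0,0,0.077,0.27,-0.7,0,0,0,0.1,0.346,-0.7,0,0,0,0.11,0.384,-0.7,0,0,0,0.11,0.384,-0.7,0,0,0,0.11,0.384,-0.7,0,0,0],
)

```text
clock: 3.7
tcp_pos: [0.5174, -0.0162, 0.0338]
orientation: [0.0, 0.798, 0.602, 0.0]
wrist_force: [0.3, -0.9, -0.3]
finger_gap: -0.0
grip_force: 0.0
```

Request:
apply_moves(
  moves=[0.022,0.077,0,0,0,0,0.044,0.154,0,0,0,0,0.055,0.192,0,0,0,0,0.066,0.23,0,0,0,0,0.066,0.23,0,0,0,0],
)

```text
clock: 4.12
tcp_pos: [0.519, -0.0105, 0.0337]
orientation: [0.0, 0.799, 0.602, 0.0]
wrist_force: [0.3, -0.5, 0.5]
finger_gap: -0.0001
grip_force: 0.4
```

Request:
apply_moves(
  moves=[0.011,0.038,0,0,0,0,0.022,0.077,0,0,0,0,0.033,0.115,0,0,0,0,0.033,0.115,0,0,0,0],
)

```text
clock: 4.45
tcp_pos: [0.5192, -0.0097, 0.0336]
orientation: [0.002, 0.799, 0.601, -0.002]
wrist_force: [-2.3, -9.7, 2.4]
finger_gap: 0.0001
grip_force: 4.6
```

```bash
python3 - <<'E'
from h import *
c=grab('top','t2');grab('scene','s2');print(status.get_state()['wrist_force'])
cv2.imwrite('pics/c2.png',cv2.resize(c['image'][180:270,240:360],(800,600),interpolation=cv2.INTER_CUBIC))
E
```

```text
[-2.49218298 -7.83368651  2.81976381]
```

View pics/c2.png

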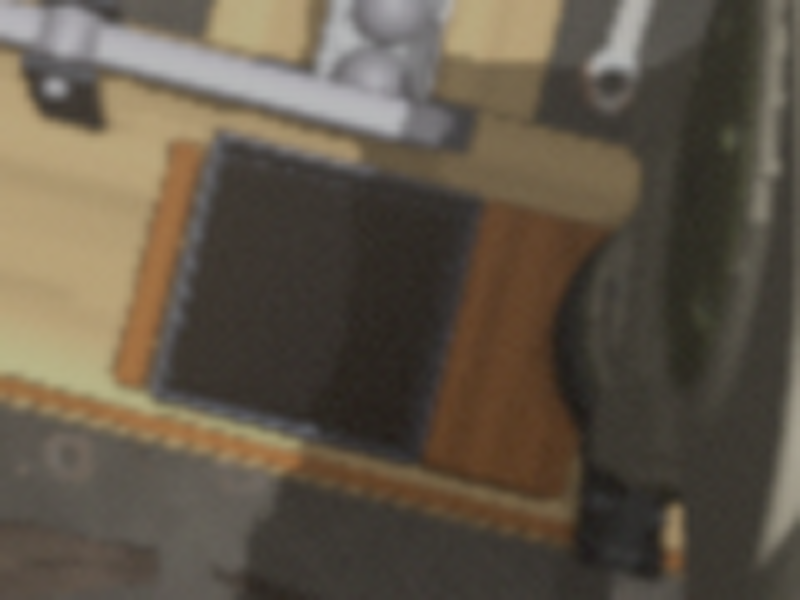

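The tray's pocket sits against the stop strip and the resistance has jumped to about 10 N, so the tray is home. I back off, lift and move over the pad.

Request:
apply_moves(
  moves=[-0.13,-0.46,0,0,0,0,-0.2,-0.7,0,0,0,0,-0.2,-0.7,1.5,0,0,0,-0.2,-0.7,3,0,0,0,-0.2,-0.7,4.5,0,0,0,-0.2,-0.7,6,0,0,0,-0.2,-0.7,7,0,0,0,0.5,1,7,0,0,0,1.2,2.5,7,0,0,0,1.9,4,7,0,0,0,2.6,5.4,7,0,0,0,3.4,6.9,7,0,0,0,4.1,8.4,7,0,0,0,4.92,9.96,7,0,0,0,4.92,9.96,7,0,0,0,4.92,9.96,7,0,0,0,4.92,9.96,7,0,0,0,4.92,9.96,5.5,0,0,0,4.92,9.96,5,0,0,0,4.92,9.96,5,0,0,0],
)

```text
clock: 6.22
tcp_pos: [0.6396, 0.2385, 0.1549]
orientation: [-0.001, 0.799, 0.601, -0.003]
wrist_force: [-0.4, 0.4, -0.5]
finger_gap: -0.0001
grip_force: 0.0
```

```bash
python3 - <<'E'
from h import *
c=grab('top','t3');s=grab('scene','s3')
x=cv2.resize(c['image'][140:270,160:360],(800,520),interpolation=cv2.INTER_CUBIC)
cv2.imwrite('pics/c3.png',x)
cv2.imwrite('pics/c3s.png',cv2.resize(s['image'][140:270,180:360],(800,578),interpolation=cv2.INTER_CUBIC))
t=status.get_state();print(t['tcp_pos'],t['wrist_force'])
E
```

```text
[0.64191127 0.23942992 0.15903713] [0.72327853 0.87631459 0.84776971]
```

View pics/c3s.png

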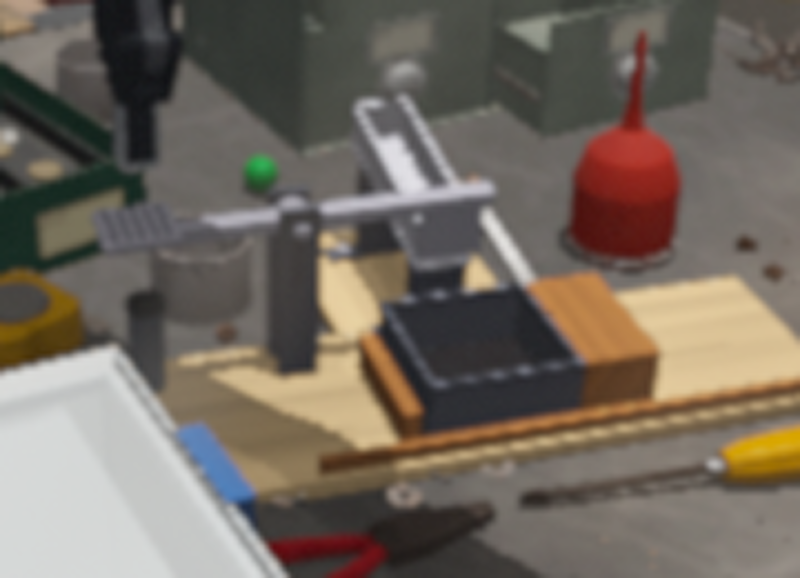

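The scene crop shows the tray against its stop at (390,385) and the fingers at (140,150), above the pad at (145,225). Now I press.

Request:
apply_moves(
  moves=[0,0,-0.5,0,0,0,0,0,-1,0,0,0,0,0,-1.3,0,0,0,0,0,-1.5,0,0,0,0,0,-1.7,0,0,0,0,0,-1.9,0,0,0,0,0,-2.1,0,0,0,0,0,-2.3,0,0,0,0,0,-2.5,0,0,0,0,0,-2.6,0,0,0,0,0,-2.6,0,0,0,0,0,-2.6,0,0,0],
)

```text
clock: 7.32
tcp_pos: [0.6433, 0.2409, 0.0945]
orientation: [0.001, 0.799, 0.602, 0.001]
wrist_force: [-2.0, -1.6, 7.2]
finger_gap: -0.0002
grip_force: 2.9
```

Request:
apply_moves(
  moves=[0,0,-0.06,0,0,0,0,0,-0.06,0,0,0,0,0,-0.06,0,0,0,0,0,-0.06,0,0,0,0,0,-0.06,0,0,0,0,0,-0.06,0,0,0,0,0,-0.06,0,0,0,0,0,-0.06,0,0,0,0,0,-0.06,0,0,0,0,0,-0.06,0,0,0,0,0,-0.06,0,0,0,0,0,-0.06,0,0,0,0,0,-0.06,0,0,0,0,0,-0.06,0,0,0,0,0,-0.06,0,0,0,0,0,-0.06,0,0,0],
)

```text
clock: 8.65
tcp_pos: [0.6434, 0.2411, 0.0934]
orientation: [0.001, 0.799, 0.602, 0.001]
wrist_force: [-1.0, -1.5, 7.6]
finger_gap: -0.0005
grip_force: 3.0
```

```bash
python3 - <<'E'
from h import *
c=grab('top','t4');s=grab('scene','s4')
a=cv2.resize(c['image'][150:270,260:360],(400,480),interpolation=cv2.INTER_CUBIC)
b=cv2.resize(s['image'][160:250,200:335],(400,480*0+267),interpolation=cv2.INTER_CUBIC)
b=cv2.copyMakeBorder(b,0,213,0,0,0)
cv2.imwrite('pics/c4.png',np.hstack([a,b]))
t=status.get_state();print(t['tcp_pos'],t['wrist_force'])
E
```

```text
[0.6434546  0.24107153 0.0934664 ] [-1.33525547 -1.63296703  7.43918633]
```

View pics/c4.png

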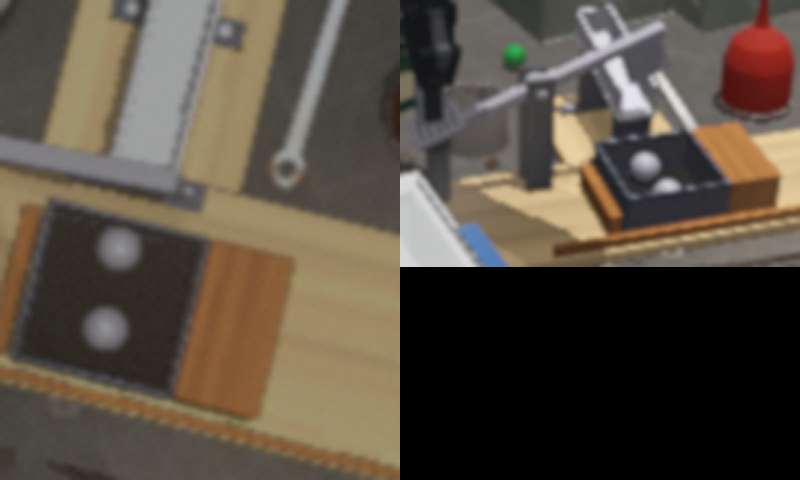

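Both steel balls are in the pocket, at (118,248) and (105,328) in the left crop, and the chute is empty. I let the lever up gently and move well clear.

Request:
apply_moves(
  moves=[0,0,0.2,0,0,0,0,0,0.4,0,0,0,0,0,0.6,0,0,0,0,0,0.8,0,0,0,0,0,1,0,0,0,0,0,1.2,0,0,0,0,0,1.4,0,0,0,0,0,1.7,0,0,0,0,0,2.5,0,0,0,0,0,3.5,0,0,0,0,0,4.5,0,0,0,0,0,5,0,0,0,0,0,5,0,0,0,0,0,5,0,0,0,0,0,5,0,0,0,0,0,5,0,0,0],
)

```text
clock: 10.08
tcp_pos: [0.6415, 0.2408, 0.2148]
orientation: [-0.001, 0.799, 0.602, -0.002]
wrist_force: [0.2, -0.7, -0.6]
finger_gap: -0.0001
grip_force: 0.0
```

```bash
python3 - <<'E'
from h import *
c=grab('top','t5');s=grab('scene','s5')
a=cv2.resize(c['image'][130:290,170:370],(400,320),interpolation=cv2.INTER_CUBIC)
b=cv2.resize(s['image'][150:270,190:340],(400,320),interpolation=cv2.INTER_CUBIC)
cv2.imwrite('pics/c5.png',np.hstack([a,b]))
t=status.get_state();print(t['clock'],t['tcp_pos'],t['wrist_force'])
E
```

```text
10.1833 [0.64166162 0.2408926  0.21516047] [-0.41888121  0.22703345  0.47466653]
```

View pics/c5.png

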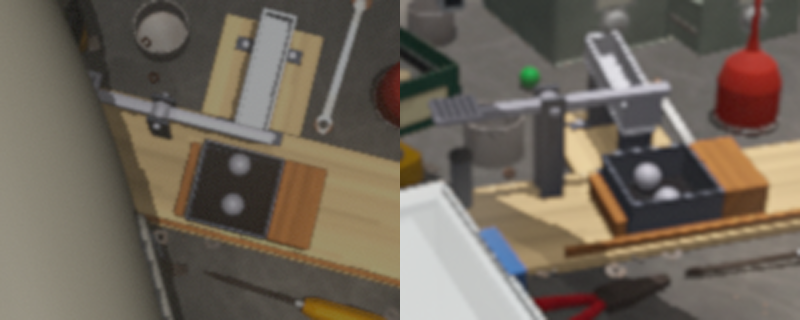

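The lever is back level with the gate down at (640,105). The tray is home at (660,190) with both balls in it, and the robot is clear of everything.

```bash
python3 -c "
from workcell import job
print(job.hand_in())"
```

```text
the job is handed in; nothing more can be done
None
```

The tray is fully home, both steel balls are in it, and the lever is back up with the gate shut; I handed the job in at about 10 s on the robot's clock, and the hand-in returned no verdict.

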